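Sort the karaoke speaker feet by squeezing

TASK

Some of the three rubber-and-aluminium speaker feet on the TV cabinet have gone hard with age. Squeeze each one gently between the fingers, plate to plate, without tearing its glue; stand every foot that is still soft upright on the floor of the bamboo tray and every hard one upright on the floor of the green glass ashtray. Leave everything else on the cabinet where it lies.

Things in the scene. Friction and masses are not known exactly. Their poses are not given: they have to be found in the camera images.
- foot_1_center (a point): centre (half-way up) of one of three like speaker feet: black rubber block glued between two upright aluminium plates 6 mm thick. Stands on edge: 40 mm along its x, 55 mm high (z), 38 to 46 mm thick along its y (differs from foot to foot and says nothing of firmness)
- foot_1: the same foot (0.1 to 0.2 kg); origin mid underside, z up, y through the plates. Squeeze it plate to plate (along y): a soft foot gives about 1 mm per 2.4 N of grip, up to 11 mm, and springs back; a hard one gives under 1.5 mm at 20 N. 20 to 25 N on each plate is plenty to test and carry; above about 40 N on each plate the glue tears
- foot_2_center (a point): centre (half-way up) of one of three like speaker feet: black rubber block glued between two upright aluminium plates 6 mm thick. Stands on edge: 40 mm along its x, 55 mm high (z), 38 to 46 mm thick along its y (differs from foot to foot and says nothing of firmness)
- foot_2: the same foot (0.1 to 0.2 kg); origin mid underside, z up, y through the plates. Squeeze it plate to plate (along y): a soft foot gives about 1 mm per 2.4 N of grip, up to 11 mm, and springs back; a hard one gives under 1.5 mm at 20 N. 20 to 25 N on each plate is plenty to test and carry; above about 40 N on each plate the glue tears
- foot_3_center (a point): centre (half-way up) of one of three like speaker feet: black rubber block glued between two upright aluminium plates 6 mm thick. Stands on edge: 40 mm along its x, 55 mm high (z), 38 to 46 mm thick along its y (differs from foot to foot and says nothing of firmness)
- foot_3: the same foot (0.1 to 0.2 kg); origin mid underside, z up, y through the plates. Squeeze it plate to plate (along y): a soft foot gives about 1 mm per 2.4 N of grip, up to 11 mm, and springs back; a hard one gives under 1.5 mm at 20 N. 20 to 25 N on each plate is plenty to test and carry; above about 40 N on each plate the glue tears
- tray_floor (a point): centre of the inner floor (6 mm above the white top) of the fixed bamboo tray, 220 mm along its x by 130 mm along its y outside, 6 mm walls, rim 8 mm above its floor; for soft feet
- ashtray_floor (a point): centre of the flat inner floor (8 mm above the white top) of the fixed round green glass ashtray: floor about 116 mm across, 160 mm across the flaring notched rim, rim 19 mm above its floor; for hard feet
- racket: blue plastic mosquito racket with white slide toggle, lying flat, 425 mm long along its x, head 185 mm wide, 36 mm high; origin between head and handle, on the underside
- phone_stand: folded aluminium phone stand, 75 by 95 mm, 20 mm high; origin mid underside
- remote: black TV remote, 170 mm along its x by 45 mm, 20 mm high; origin mid underside
- power_bank: orange power bank, 68 by 100 mm, 20 mm high; origin mid underside

How it is judged:
By the outcome, as a careful person would: the job done as asked, in the order asked, and still so for the second after the job is handed in, with the robot touching nothing.
It also fails if it takes over 61 s, if anything falls off the work surface, if the arm or the gripper's body presses on something with over 40 N, if the wrist force passes 120 N, or if a joint passes its speed limit or range.

ROBOT

A 6-joint arm with a two-finger parallel gripper is mounted at the origin on the work surface. World frame = base frame: x ahead of the robot, y to its left, z up, the work surface at z = 0. Lengths are in m, angles in rad, forces in N, time in s.
With the tool pointing down it reaches from about 0.3 to 0.825 m from the base axis. Payload 5.4 kg.
Tool frame: the origin (TCP) lies midway between the tips of the shut fingers; the grasp point (between the pads) lies 19 mm behind it; z points along the fingers, y is the direction in which the jaws open and shut (so a half turn about z gives the same grasp; the last joint's range is limited). The gripper opens to 92 mm and grips with 3 to 60 N. Pads are 20 mm wide; open, the fingers measure 128 mm over their backs; the gripper's body (75 mm by 189 mm) begins 69 mm behind the grasp point.
Start: joints at [1.032, 0.158, 1.597, -0, 1.386, -0.21], TCP at [0.186, 0.544, 0.215] pointing down, gripper open.
Joint ranges: [-2.91, 2.91], [-0.94, 2.29], [0.18, 2.7], [-1.29, 4.43], [0.17, 2.64], [-3, 3]. Speed limits (rad/s): [2.57, 2.57, 3.14, 3.14, 3.14, 3.14].

INTERFACE

Orientations are given as a rotation vector (axis times angle).
In Python, from rig import env gives the robot as it stands.
- The arm moves only by the tool servo_tool, never from a script. Its argument "deltas" is a list of rows, each an object of numbers: "ax", "ay", "az": the turn, a rotation vector about the world's x, y, z in degrees; "x", "y", "z": the shift along the world's x, y, z in mm; "gripper": the closure, from 0 (fully open) to 1 (shut). A call has 1 to 20 rows; each row is the pose to reach, as a shift and turn from the pose commanded when the call began; what a row does not reach only later rows make up. A row lasts 1/10 s, in which the tool goes at most 50 mm and 8.59 degrees, less where a joint would pass 70% of its speed; a pose out of reach is approached as far as the arm can. A call with a gripper value outside its range is refused whole. The fingers move at their own pace and stop on an object; "newtons" is the grip in N (left out, the last holds). Time passes only in rows, so rows that repeat a pose let the fingers close. It gives the time, the measured TCP pose, the force and the opening at its end, in the units of the state.
- env.observe(): the state, without advancing time (a new reading comes with each control period).
- env.grab_frame(name): name is "side" or "top" or "wrist"; returns the picture (480x640x3 uint8, red, green, blue); there is no depth.
- env.camera_params(name): a dict with "fx", "fy", "cx", "cy" (pixels), "rvec" (rotation vector, rad) and "tvec" (3), from world to camera coordinates, as OpenCV has them; the wrist camera has in their place "mount" (4x4, takes a point from camera to tool coordinates, whose origin is the TCP and whose axes are the flange's). Camera axes: x right, y down, z forward; pixel columns grow to the right and rows downward; lengths in m; the calibration is good to about 2 mm. A picture is of the moment at which its call begins: read the wrist's pose just before it. camera_params takes no time and is no camera call.
- env.job_done(): hands the job in, once; it reports no verdict.
The state is a dict: "t": time; "joint_pos": joint angles; "qvel": joint speeds; "joint_efforts": joint torques, N m; "tool_pos": TCP position; "ee_rot": TCP orientation; "ft_force": force on the tool from outside, world axes, zero at the start; "ft_torque": the same for the moment, N m; "opening": opening from 0.0 (shut) to 1.0 (fully open).
Only numpy, scipy, OpenCV 4.12 (cv2) and the standard library are available. Lean on these libraries where they do the work, as an engineer would, in place of code of your own. Each camera call takes 0.05 s, during which the arm holds its last target. There are 200 camera calls.

## Working session

There is one attempt and no reset: what is moved stays moved. The work goes in short steps, Python scripts to look and compute and a tool call to move; the robot and the scene stay as the last step left them, time stands still between calls to the robot, and variables do not carry over. Pictures are saved under pics/ and viewed, about 8 in all and at most 12, crops included, and the job is handed in when it is done.

Besides the shell and the picture viewer there is one more tool, called as name(argument=value, ...), one argument or row to a line, values as JSON. servo_tool: Moves the arm, as the interface text tells. Its arguments: {"type":"object","properties":{"deltas":{"type":"array"},"newtons":{"type":"number"}},"required":["deltas"]}

```bash
mkdir -p pics; ls; python3 - <<'E'
from rig import env
import cv2
s=env.observe(); print({k:s[k] for k in('t','tool_pos','ee_rot','opening','ft_force')})
for n in('top','side','wrist'):
    cv2.imwrite(f'pics/{n}0.png',env.grab_frame(n)[...,::-1]); print(n,env.camera_params(n))
E
```

```text
pics
{'t': 0.0, 'tool_pos': array([0.18535656, 0.54363597, 0.2136171 ]), 'ee_rot': array([-5.14005155e-01, -3.09857891e+00,  2.82999206e-03]), 'opening': 1.0012021822929698, 'ft_force': array([ 0.01175384, -0.12643515,  0.02485227])}
top {'fx': 477.98078156660415, 'fy': 477.98078156660415, 'cx': 316.06071405387485, 'cy': 233.01502302884109, 'rvec': array([ 2.11729558, -2.14457839,  0.16974914]), 'tvec': array([-0.00307832,  0.57444988,  0.86145342])}
side {'fx': 570.484292150233, 'fy': 570.484292150233, 'cx': 318.21349649756604, 'cy': 238.2848448723919, 'rvec': array([ 2.18062896, -0.46449204,  0.22215374]), 'tvec': array([-0.52849422,  0.18850842,  0.95617958])}
wrist {'fx': 422.4909773001015, 'fy': 422.4909773001015, 'cx': 318.70161541799365, 'cy': 242.44349074489924, 'mount': array([[-2.75070470e-04, -9.68098009e-01, -2.50571685e-01,
         7.03030437e-02],
       [ 9.99999944e-01, -3.13928158e-04,  1.15107858e-04,
         1.98104705e-04],
       [-1.90097196e-04, -2.50571639e-01,  9.68098041e-01,
        -1.69617378e-01],
       [ 0.00000000e+00,  0.00000000e+00,  0.00000000e+00,
         1.00000000e+00]])}
```

View pics/top0.png

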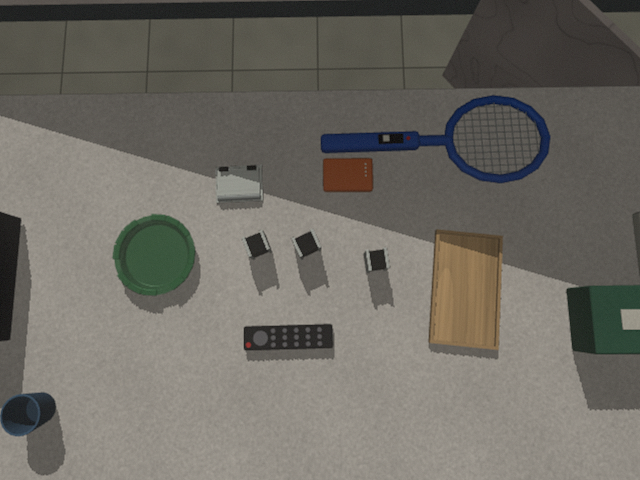

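View pics/side0.png

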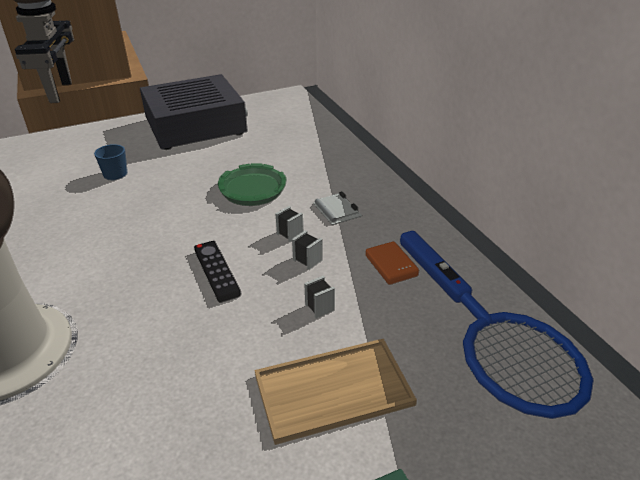

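```bash
python3 - <<'E'
import cv2,numpy as np
a=cv2.imread('pics/top0.png')[220:300,235:405]
b=cv2.imread('pics/side0.png')[195:325,265:345]
a=cv2.resize(a,None,fx=4.7,fy=4.7,interpolation=cv2.INTER_CUBIC)
cv2.imwrite('pics/c1.png',a)
E
```

```text
(no output)
```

View pics/c1.png

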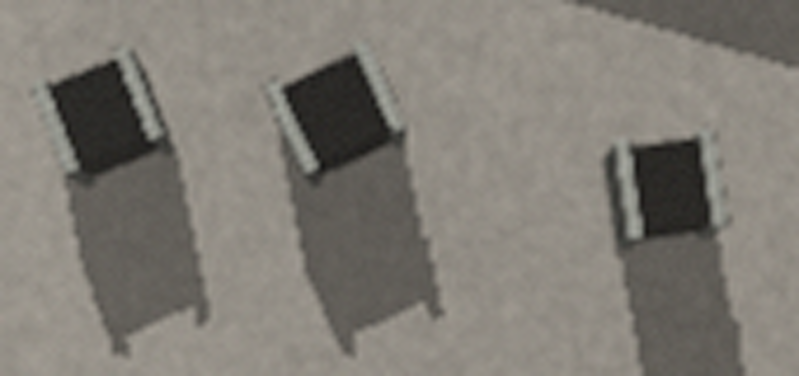

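View pics/wrist0.png

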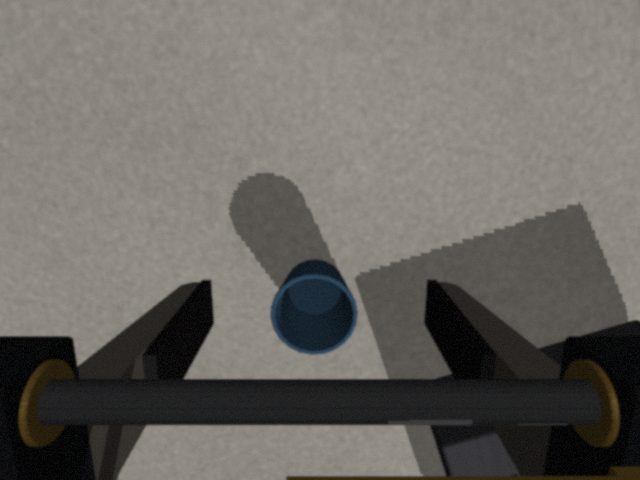

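```bash
cat > h.py <<'E'
import numpy as np,cv2
from scipy.spatial.transform import Rotation as R
from rig import env
def cam(n):
    p=env.camera_params(n)
    K=np.array([[p['fx'],0,p['cx']],[0,p['fy'],p['cy']],[0,0,1]])
    if 'rvec' in p:
        Rm=R.from_rotvec(p['rvec']).as_matrix(); return K,Rm.T,-Rm.T@p['tvec']
    s=env.observe(); T=np.eye(4); T[:3,:3]=R.from_rotvec(s['ee_rot']).as_matrix(); T[:3,3]=s['tool_pos']
    M=T@p['mount']; return K,M[:3,:3],M[:3,3]
def plane(c,uv,z):
    K,Rm,C=c; uv=np.atleast_2d(uv).astype(float)
    d=(Rm@np.linalg.solve(K,np.c_[uv,np.ones(len(uv))].T)).T
    return C+d*((z-C[2])/d[:,2])[:,None]
def rects(c,mask,z,amin,amax):
    out=[]
    for k in cv2.findContours(mask.astype(np.uint8),cv2.RETR_EXTERNAL,cv2.CHAIN_APPROX_NONE)[0]:
        if amin<cv2.contourArea(k)<amax:
            P=plane(c,k[:,0],z)[:,:2]; r=cv2.minAreaRect((P*1000).astype(np.float32))
            out.append((np.round(k[:,0].mean(0)),np.round(r[0],1),np.round(r[1],1),round(r[2],1)))
    return out
E
python3 - <<'E'
from h import *
im=cv2.imread('pics/top0.png').astype(int); c=cam('top'); print('C',c[2])
print('s',cam('side')[2])
m=im.max(2)<55; roi=np.zeros_like(m); roi[225:280,235:405]=1
for r in rects(c,m&roi,.055,100,900): print('foot',r)
b,g,r=im[...,0],im[...,1],im[...,2]
for x in rects(c,(g>r+15)&(g>b+10)&(np.arange(640)<300)[None],.02,1500,20000): print('ash',x)
for x in rects(c,(r>b+25)&(np.arange(640)>400)[None]&(np.arange(480)>220)[:,None],.012,1500,20000): print('tray',x)
E
```

```text
C [ 0.42351758 -0.01639703  0.94470531]
s [ 0.22530593 -0.80768648  0.72525909]
foot (array([377., 260.]), array([ 521. , -124.4]), array([34.9, 26.1]), 7.4)
foot (array([256., 245.]), array([551.6, 102.7]), array([39.5, 30.1]), 23.7)
foot (array([306., 244.]), array([552.8,   7.7]), array([37.5, 31.4]), 24.4)
ash (array([153., 254.]), array([541.7, 306.5]), array([156.8, 156.3]), 18.5)
tray (array([466., 290.]), array([ 468.2, -299.5]), array([133.1, 221.1]), 83.5)
```

servo_tool(
  deltas=[
    {"x": 366,"y": -441,"az": 43},
    {"x": 366,"y": -441,"az": 43},
    {"x": 366,"y": -441,"az": 43},
    {"x": 366,"y": -441,"az": 43},
    {"x": 366,"y": -441,"az": 43},
    {"x": 366,"y": -441,"az": 43},
    {"x": 366,"y": -441,"az": 43},
    {"x": 366,"y": -441,"az": 43},
    {"x": 366,"y": -441,"az": 43},
    {"x": 366,"y": -441,"az": 43},
    {"x": 366,"y": -441,"az": 43},
    {"x": 366,"y": -441,"az": 43},
    {"x": 366,"y": -441,"az": 43},
    {"x": 366,"y": -441,"az": 43},
    {"x": 366,"y": -441,"az": 43},
  ],
)

```text
schema error: expected keys ax, ay, az, x, y, z, gripper
```

```bash
cat >> h.py <<'E'
def st():
    s=env.observe(); Y=R.from_rotvec(s['ee_rot']).as_matrix()
    print('t',round(s['t'],2),'tcp',np.round(s['tool_pos']*1000,1),'jaw',round(np.degrees(np.arctan2(Y[1,1],Y[0,1]))%180,1),'zaxis',np.round(Y[:,2],3),'open mm',round(s['opening']*92,2),'F',np.round(s['ft_force'],1),'j6',round(s['joint_pos'][5],2))
E
python3 - <<'E'
from h import *
st(); c=cam('wrist'); im=env.grab_frame('wrist')[...,::-1].copy(); cv2.imwrite('pics/w1.png',im); st()
for r in rects(c,im.max(2)<45,.055,500,9000): print(r)
E
```

```text
t 0.15 tcp [185.5 543.8 213.8] jaw 71.2 zaxis [-0.001 -0.001 -1.   ] open mm 92.09 F [ 0.8  0.3 -0.5] j6 -0.21
t 0.2 tcp [185.5 543.9 214. ] jaw 71.2 zaxis [-0.001 -0.001 -1.   ] open mm 92.06 F [0.2 0.  0. ] j6 -0.21
(array([319., 328.]), array([270.5, 522.5]), array([33.7, 59.1]), 21.9)
(array([294., 320.]), array([254.2, 497.5]), array([21.4, 48.6]), 67.3)
(array([313., 271.]), array([220.7, 526.1]), array([48.6, 19.4]), 72.2)
```

View pics/w1.png

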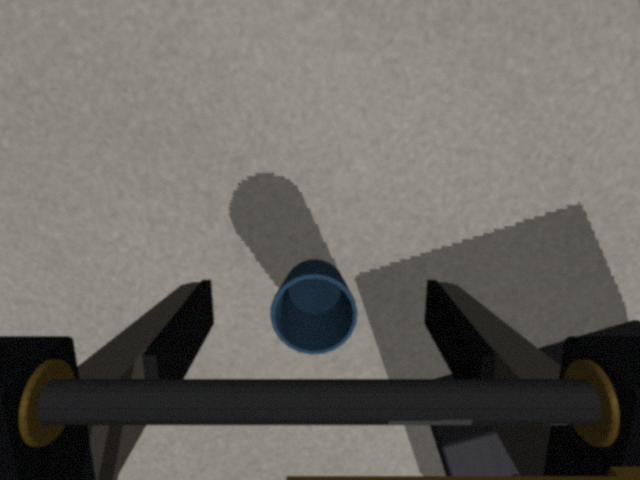

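servo_tool(
  deltas=[
    {"ax": 0,"ay": 0,"az": 43,"x": 366,"y": -441,"z": 0,"gripper": 0},
    {"ax": 0,"ay": 0,"az": 43,"x": 366,"y": -441,"z": 0,"gripper": 0},
    {"ax": 0,"ay": 0,"az": 43,"x": 366,"y": -441,"z": 0,"gripper": 0},
    {"ax": 0,"ay": 0,"az": 43,"x": 366,"y": -441,"z": 0,"gripper": 0},
    {"ax": 0,"ay": 0,"az": 43,"x": 366,"y": -441,"z": 0,"gripper": 0},
    {"ax": 0,"ay": 0,"az": 43,"x": 366,"y": -441,"z": 0,"gripper": 0},
    {"ax": 0,"ay": 0,"az": 43,"x": 366,"y": -441,"z": 0,"gripper": 0},
    {"ax": 0,"ay": 0,"az": 43,"x": 366,"y": -441,"z": 0,"gripper": 0},
    {"ax": 0,"ay": 0,"az": 43,"x": 366,"y": -441,"z": 0,"gripper": 0},
    {"ax": 0,"ay": 0,"az": 43,"x": 366,"y": -441,"z": 0,"gripper": 0},
    {"ax": 0,"ay": 0,"az": 43,"x": 366,"y": -441,"z": 0,"gripper": 0},
    {"ax": 0,"ay": 0,"az": 43,"x": 366,"y": -441,"z": 0,"gripper": 0},
    {"ax": 0,"ay": 0,"az": 43,"x": 366,"y": -441,"z": 0,"gripper": 0},
    {"ax": 0,"ay": 0,"az": 43,"x": 366,"y": -441,"z": 0,"gripper": 0},
  ],
  newtons=3,
)

```text
t: 1.6
tool_pos: [0.5517, 0.1026, 0.2141]
ee_rot: [0.654, -3.072, -0.001]
ft_force: [-0.8, 0.5, -0.4]
opening: 0.999
```

```bash
python3 - <<'E'
from h import *
st(); c=cam('wrist'); im=env.grab_frame('wrist')[...,::-1].copy(); cv2.imwrite('pics/w2.png',im); st()
for r in rects(c,im.max(2)<45,.055,500,9000): print(r)
E
```

```text
t 1.6 tcp [551.7 102.6 214.1] jaw 114.0 zaxis [-0.001  0.    -1.   ] open mm 91.89 F [-0.8  0.5 -0.4] j6 -2.02
t 1.65 tcp [551.1 103.5 214.2] jaw 114.1 zaxis [-0.001  0.    -1.   ] open mm 91.92 F [-0.7 -0.1  0.5] j6 -2.02
(array([319., 224.]), array([551.6, 103. ]), array([39.1, 28.3]), 20.8)
(array([207., 179.]), array([554.3,   8.9]), array([35.3, 30.9]), 24.8)
(array([50., 64.]), array([ 522.9, -122.8]), array([33.9, 25.1]), 7.3)
(array([378.,  19.]), array([392.7,  70.9]), array([ 40.9, 106.6]), 1.0)
```

View pics/w2.png

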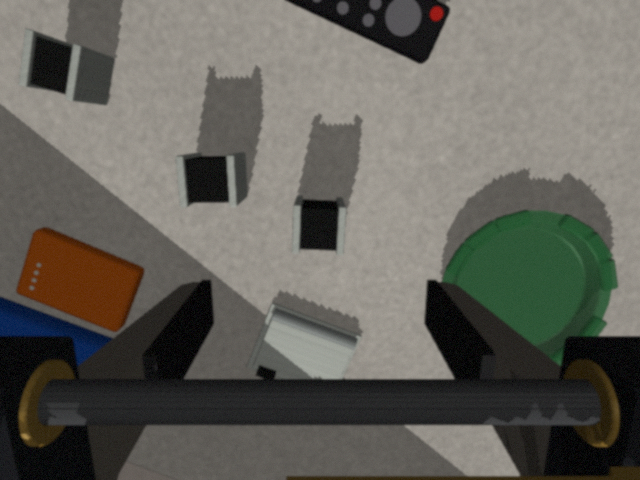

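servo_tool(
  deltas=[
    {"ax": 0,"ay": 0,"az": 0,"x": 0,"y": 0,"z": -50,"gripper": 0.2},
    {"ax": 0,"ay": 0,"az": 0,"x": 0,"y": 0,"z": -100,"gripper": 0.2},
    {"ax": 0,"ay": 0,"az": 0,"x": 0,"y": 0,"z": -140,"gripper": 0.2},
    {"ax": 0,"ay": 0,"az": 0,"x": 0,"y": 0,"z": -170,"gripper": 0.2},
    {"ax": 0,"ay": 0,"az": 0,"x": 0,"y": 0,"z": -190,"gripper": 0.2},
    {"ax": 0,"ay": 0,"az": 0,"x": 0,"y": 0,"z": -201,"gripper": 0.2},
    {"ax": 0,"ay": 0,"az": 0,"x": 0,"y": 0,"z": -201,"gripper": 0.2},
    {"ax": 0,"ay": 0,"az": 0,"x": 0,"y": 0,"z": -201,"gripper": 1},
    {"ax": 0,"ay": 0,"az": 0,"x": 0,"y": 0,"z": -201,"gripper": 1},
    {"ax": 0,"ay": 0,"az": 0,"x": 0,"y": 0,"z": -201,"gripper": 1},
    {"ax": 0,"ay": 0,"az": 0,"x": 0,"y": 0,"z": -201,"gripper": 1},
    {"ax": 0,"ay": 0,"az": 0,"x": 0,"y": 0,"z": -201,"gripper": 1},
    {"ax": 0,"ay": 0,"az": 0,"x": 0,"y": 0,"z": -201,"gripper": 1},
    {"ax": 0,"ay": 0,"az": 0,"x": 0,"y": 0,"z": -201,"gripper": 1},
    {"ax": 0,"ay": 0,"az": 0,"x": 0,"y": 0,"z": -201,"gripper": 1},
  ],
  newtons=3,
)

```text
t: 3.15
tool_pos: [0.5524, 0.1029, 0.0142]
ee_rot: [-0.657, 3.071, -0.001]
ft_force: [1.2, -1.7, 4.8]
opening: 0.459
```

```bash
python3 -c "
from h import *
st()"
```

```text
t 3.15 tcp [552.4 102.9  14.2] jaw 114.2 zaxis [ 0.002 -0.    -1.   ] open mm 42.18 F [ 1.2 -1.7  4.8] j6 -2.02
```

servo_tool(
  deltas=[
    {"ax": 0,"ay": 0,"az": 0,"x": 0,"y": 0,"z": 0,"gripper": 1},
    {"ax": 0,"ay": 0,"az": 0,"x": 0,"y": 0,"z": 0,"gripper": 1},
    {"ax": 0,"ay": 0,"az": 0,"x": 0,"y": 0,"z": 0,"gripper": 1},
  ],
  newtons=10,
)

```text
t: 3.45
tool_pos: [0.5526, 0.1028, 0.0143]
ee_rot: [-0.657, 3.07, -0.002]
ft_force: [0.8, -3.1, 6.0]
opening: 0.425
```

servo_tool(
  deltas=[
    {"ax": 0,"ay": 0,"az": 0,"x": 0,"y": 0,"z": 0,"gripper": 1},
    {"ax": 0,"ay": 0,"az": 0,"x": 0,"y": 0,"z": 0,"gripper": 1},
    {"ax": 0,"ay": 0,"az": 0,"x": 0,"y": 0,"z": 0,"gripper": 1},
    {"ax": 0,"ay": 0,"az": 0,"x": 0,"y": 0,"z": 0,"gripper": 1},
  ],
  newtons=21,
)

```text
t: 3.85
tool_pos: [0.5528, 0.1027, 0.0143]
ee_rot: [-0.657, 3.07, -0.002]
ft_force: [1.2, -2.5, 5.4]
opening: 0.369
```

```bash
python3 -c "
from h import *
st()"
```

```text
t 3.85 tcp [552.8 102.7  14.3] jaw 114.2 zaxis [ 0.002 -0.001 -1.   ] open mm 33.99 F [ 1.2 -2.5  5.4] j6 -2.02
```

servo_tool(
  deltas=[
    {"ax": 0,"ay": 0,"az": 0,"x": 0,"y": 0,"z": 30,"gripper": 1},
    {"ax": 0,"ay": 0,"az": 0,"x": 0,"y": 0,"z": 75,"gripper": 1},
    {"ax": 0,"ay": 0,"az": 0,"x": 0,"y": 0,"z": 110,"gripper": 1},
    {"ax": 0,"ay": 0,"az": -4,"x": -2,"y": -30,"z": 120,"gripper": 1},
    {"ax": 0,"ay": 0,"az": -8,"x": -4,"y": -70,"z": 120,"gripper": 1},
    {"ax": 0,"ay": 0,"az": -12,"x": -7,"y": -115,"z": 120,"gripper": 1},
    {"ax": 0,"ay": 0,"az": -16,"x": -10,"y": -160,"z": 120,"gripper": 1},
    {"ax": 0,"ay": 0,"az": -20,"x": -13,"y": -205,"z": 120,"gripper": 1},
    {"ax": 0,"ay": 0,"az": -24,"x": -16,"y": -250,"z": 120,"gripper": 1},
    {"ax": 0,"ay": 0,"az": -28,"x": -19,"y": -295,"z": 120,"gripper": 1},
    {"ax": 0,"ay": 0,"az": -30,"x": -22,"y": -340,"z": 120,"gripper": 1},
    {"ax": 0,"ay": 0,"az": -30,"x": -24,"y": -380,"z": 120,"gripper": 1},
    {"ax": 0,"ay": 0,"az": -30,"x": -24,"y": -400,"z": 120,"gripper": 1},
    {"ax": 0,"ay": 0,"az": -30,"x": -24,"y": -410,"z": 120,"gripper": 1},
    {"ax": 0,"ay": 0,"az": -30,"x": -24,"y": -410,"z": 120,"gripper": 1},
  ],
  newtons=21,
)

```text
t: 5.35
tool_pos: [0.5275, -0.3065, 0.1328]
ee_rot: [-0.161, -3.136, -0.002]
ft_force: [-0.3, 0.4, -1.8]
opening: 0.363
```

```bash
python3 - <<'E'
from h import *
st(); c=cam('wrist'); im=env.grab_frame('wrist')[...,::-1].copy(); cv2.imwrite('pics/w3.png',im)
a=env.grab_frame('top')[...,::-1][180:400,300:560]; b=env.grab_frame('side')[...,::-1][240:480,200:460]
cv2.imwrite('pics/m3.png',np.hstack([cv2.resize(im,(320,240)),cv2.resize(a,(284,240)),b[:, :190]]))
E
```

```text
t 5.35 tcp [ 527.5 -306.5  132.8] jaw 84.1 zaxis [-0.001  0.002 -1.   ] open mm 33.35 F [-0.3  0.4 -1.8] j6 -2.19
```

View pics/m3.png

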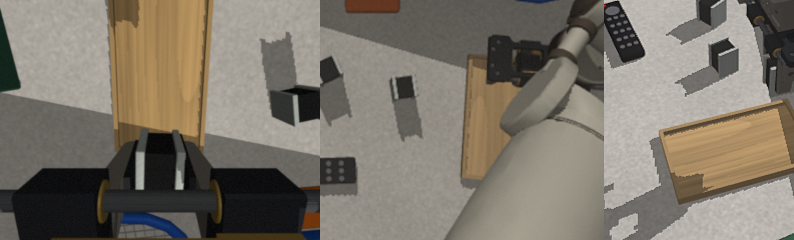

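servo_tool(
  deltas=[
    {"ax": 0,"ay": 0,"az": 0,"x": 0,"y": 0,"z": -45,"gripper": 1},
    {"ax": 0,"ay": 0,"az": 0,"x": 0,"y": 0,"z": -80,"gripper": 1},
    {"ax": 0,"ay": 0,"az": 0,"x": 0,"y": 0,"z": -100,"gripper": 1},
    {"ax": 0,"ay": 0,"az": 0,"x": 0,"y": 0,"z": -108,"gripper": 1},
    {"ax": 0,"ay": 0,"az": 0,"x": 0,"y": 0,"z": -112,"gripper": 1},
    {"ax": 0,"ay": 0,"az": 0,"x": 0,"y": 0,"z": -113,"gripper": 1},
    {"ax": 0,"ay": 0,"az": 0,"x": 0,"y": 0,"z": -113,"gripper": 1},
  ],
  newtons=21,
)

```text
t: 6.2
tool_pos: [0.5287, -0.3073, 0.0221]
ee_rot: [0.159, 3.136, -0.002]
ft_force: [-0.4, -0.5, -2.1]
opening: 0.361
```

```bash
python3 -c "
from h import *
st()"
```

```text
t 6.2 tcp [ 528.7 -307.3   22.1] jaw 84.2 zaxis [ 0.002 -0.002 -1.   ] open mm 33.18 F [-0.4 -0.5 -2.1] j6 -2.19
```

servo_tool(
  deltas=[
    {"ax": 0,"ay": 0,"az": 0,"x": 0,"y": 0,"z": -1,"gripper": 1},
    {"ax": 0,"ay": 0,"az": 0,"x": 0,"y": 0,"z": -2,"gripper": 1},
    {"ax": 0,"ay": 0,"az": 0,"x": 0,"y": 0,"z": -2,"gripper": 1},
  ],
  newtons=21,
)

```text
t: 6.5
tool_pos: [0.5285, -0.3076, 0.0203]
ee_rot: [0.16, 3.136, -0.002]
ft_force: [-1.1, 0.8, 5.5]
opening: 0.36
```

servo_tool(
  deltas=[
    {"ax": 0,"ay": 0,"az": 0,"x": 0,"y": 0,"z": 0,"gripper": 0.58},
    {"ax": 0,"ay": 0,"az": 0,"x": 0,"y": 0,"z": 0,"gripper": 0.5},
    {"ax": 0,"ay": 0,"az": 0,"x": 0,"y": 0,"z": 0,"gripper": 0.4},
    {"ax": 0,"ay": 0,"az": 0,"x": 0,"y": 0,"z": 0,"gripper": 0.25},
    {"ax": 0,"ay": 0,"az": 0,"x": 0,"y": 0,"z": 0,"gripper": 0.25},
    {"ax": 0,"ay": 0,"az": 0,"x": 0,"y": 0,"z": 0,"gripper": 0.25},
  ],
  newtons=10,
)

```text
t: 7.1
tool_pos: [0.5276, -0.3068, 0.0184]
ee_rot: [-0.16, -3.137, -0.0]
ft_force: [1.5, -0.1, 0.0]
opening: 0.748
```

```bash
python3 -c "
from h import *
st()"
```

```text
t 7.1 tcp [ 527.6 -306.8   18.4] jaw 84.2 zaxis [-0.  0. -1.] open mm 68.79 F [ 1.5 -0.1  0. ] j6 -2.19
```

servo_tool(
  deltas=[
    {"ax": 0,"ay": 0,"az": 0,"x": 0,"y": 0,"z": 40,"gripper": 0.25},
    {"ax": 0,"ay": 0,"az": 0,"x": 0,"y": 0,"z": 85,"gripper": 0.2},
    {"ax": 0,"ay": 0,"az": 0,"x": 0,"y": 10,"z": 115,"gripper": 0.15},
    {"ax": 0,"ay": 0,"az": 4,"x": -2,"y": 45,"z": 125,"gripper": 0.15},
    {"ax": 0,"ay": 0,"az": 8,"x": -3,"y": 90,"z": 125,"gripper": 0.15},
    {"ax": 0,"ay": 0,"az": 13,"x": -5,"y": 135,"z": 125,"gripper": 0.15},
    {"ax": 0,"ay": 0,"az": 13,"x": -6,"y": 170,"z": 120,"gripper": 0.15},
    {"ax": 0,"ay": 0,"az": 13,"x": -6,"y": 183,"z": 110,"gripper": 0.15},
    {"ax": 0,"ay": 0,"az": 13,"x": -6,"y": 183,"z": 90,"gripper": 0.15},
    {"ax": 0,"ay": 0,"az": 13,"x": -6,"y": 183,"z": 60,"gripper": 0.15},
    {"ax": 0,"ay": 0,"az": 13,"x": -6,"y": 183,"z": 30,"gripper": 0.15},
    {"ax": 0,"ay": 0,"az": 13,"x": -6,"y": 183,"z": 10,"gripper": 0.15},
    {"ax": 0,"ay": 0,"az": 13,"x": -6,"y": 183,"z": 0,"gripper": 0.15},
    {"ax": 0,"ay": 0,"az": 13,"x": -6,"y": 183,"z": -4,"gripper": 0.15},
    {"ax": 0,"ay": 0,"az": 13,"x": -6,"y": 183,"z": -4,"gripper": 0.15},
  ],
  newtons=3,
)

```text
t: 8.6
tool_pos: [0.5219, -0.1242, 0.0147]
ee_rot: [-0.196, 3.135, -0.0]
ft_force: [-0.0, 0.1, -0.3]
opening: 0.849
```

servo_tool(
  deltas=[
    {"ax": 0,"ay": 0,"az": 0,"x": 0,"y": 0,"z": 0,"gripper": 1},
    {"ax": 0,"ay": 0,"az": 0,"x": 0,"y": 0,"z": 0,"gripper": 1},
    {"ax": 0,"ay": 0,"az": 0,"x": 0,"y": 0,"z": 0,"gripper": 1},
    {"ax": 0,"ay": 0,"az": 0,"x": 0,"y": 0,"z": 0,"gripper": 1},
    {"ax": 0,"ay": 0,"az": 0,"x": 0,"y": 0,"z": 0,"gripper": 1},
    {"ax": 0,"ay": 0,"az": 0,"x": 0,"y": 0,"z": 0,"gripper": 1},
    {"ax": 0,"ay": 0,"az": 0,"x": 0,"y": 0,"z": 0,"gripper": 1},
    {"ax": 0,"ay": 0,"az": 0,"x": 0,"y": 0,"z": 0,"gripper": 1},
    {"ax": 0,"ay": 0,"az": 0,"x": 0,"y": 0,"z": 0,"gripper": 1},
  ],
  newtons=3,
)

```text
t: 9.5
tool_pos: [0.5219, -0.124, 0.0149]
ee_rot: [-0.196, 3.135, -0.0]
ft_force: [0.0, 0.2, 3.6]
opening: 0.435
```

```bash
python3 -c "
from h import *
st()"
```

```text
t 9.5 tcp [ 521.9 -124.    14.9] jaw 97.2 zaxis [ 0. -0. -1.] open mm 40.04 F [0.  0.2 3.6] j6 -2.15
```

servo_tool(
  deltas=[
    {"ax": 0,"ay": 0,"az": 0,"x": 0,"y": 0,"z": 0,"gripper": 1},
    {"ax": 0,"ay": 0,"az": 0,"x": 0,"y": 0,"z": 0,"gripper": 1},
    {"ax": 0,"ay": 0,"az": 0,"x": 0,"y": 0,"z": 0,"gripper": 1},
  ],
  newtons=10,
)

```text
t: 9.8
tool_pos: [0.5219, -0.124, 0.0149]
ee_rot: [-0.196, 3.135, -0.0]
ft_force: [-1.2, 0.6, 4.9]
opening: 0.435
```

servo_tool(
  deltas=[
    {"ax": 0,"ay": 0,"az": 0,"x": 0,"y": 0,"z": 0,"gripper": 1},
    {"ax": 0,"ay": 0,"az": 0,"x": 0,"y": 0,"z": 0,"gripper": 1},
    {"ax": 0,"ay": 0,"az": 0,"x": 0,"y": 0,"z": 0,"gripper": 1},
    {"ax": 0,"ay": 0,"az": 0,"x": 0,"y": 0,"z": 0,"gripper": 1},
  ],
  newtons=21,
)

```text
t: 10.2
tool_pos: [0.5219, -0.1239, 0.0149]
ee_rot: [-0.196, 3.135, -0.0]
ft_force: [-1.4, 0.4, 4.9]
opening: 0.435
```

```bash
python3 -c "
from h import *
st()"
```

```text
t 10.2 tcp [ 521.9 -123.9   14.9] jaw 97.2 zaxis [ 0. -0. -1.] open mm 40.06 F [-1.4  0.4  4.9] j6 -2.15
```

servo_tool(
  deltas=[
    {"ax": 0,"ay": 0,"az": 0,"x": 0,"y": 0,"z": 30,"gripper": 1},
    {"ax": 0,"ay": 0,"az": 0,"x": 0,"y": 0,"z": 75,"gripper": 1},
    {"ax": 0,"ay": 0,"az": 0,"x": 0,"y": 0,"z": 115,"gripper": 1},
    {"ax": 0,"ay": 0,"az": -1,"x": 0,"y": 20,"z": 130,"gripper": 1},
    {"ax": 0,"ay": 0,"az": -2,"x": -1,"y": 60,"z": 130,"gripper": 1},
    {"ax": 0,"ay": 0,"az": -3,"x": -2,"y": 105,"z": 130,"gripper": 1},
    {"ax": 0,"ay": 0,"az": -4,"x": -2,"y": 150,"z": 130,"gripper": 1},
    {"ax": 0,"ay": 0,"az": -5,"x": -3,"y": 195,"z": 130,"gripper": 1},
    {"ax": 0,"ay": 0,"az": -6,"x": -3,"y": 240,"z": 130,"gripper": 1},
    {"ax": 0,"ay": 0,"az": -7,"x": -4,"y": 285,"z": 130,"gripper": 1},
    {"ax": 0,"ay": 0,"az": -7,"x": -5,"y": 330,"z": 130,"gripper": 1},
    {"ax": 0,"ay": 0,"az": -7,"x": -6,"y": 375,"z": 130,"gripper": 1},
    {"ax": 0,"ay": 0,"az": -7,"x": -6,"y": 410,"z": 130,"gripper": 1},
    {"ax": 0,"ay": 0,"az": -7,"x": -6,"y": 425,"z": 130,"gripper": 1},
    {"ax": 0,"ay": 0,"az": -7,"x": -6,"y": 428,"z": 130,"gripper": 1},
    {"ax": 0,"ay": 0,"az": -7,"x": -6,"y": 428,"z": 130,"gripper": 1},
  ],
  newtons=21,
)

```text
t: 11.8
tool_pos: [0.5154, 0.3034, 0.1439]
ee_rot: [0.004, -3.14, 0.002]
ft_force: [-0.6, -0.7, -1.1]
opening: 0.433
```

```bash
python3 - <<'E'
from h import *
st(); c=cam('wrist'); im=env.grab_frame('wrist')[...,::-1].copy()
K,Rm,C=c
th=np.linspace(0,2*np.pi,60)
for r,z in((.058,.008),(.08,.027)):
    P=np.c_[.541+r*np.cos(th),.304+r*np.sin(th),0*th+z]; q=(K@(Rm.T@(P-C).T)).T; q=q[:,:2]/q[:,2:]
    cv2.polylines(im,[q.astype(np.int32)],True,(0,0,255),1)
P=np.array([[.516+a*.02,.304+b*.02,.008] for a,b in((1,1),(1,-1),(-1,-1),(-1,1))]);q=(K@(Rm.T@(P-C).T)).T; q=q[:,:2]/q[:,2:]
cv2.polylines(im,[q.astype(np.int32)],True,(255,0,0),1)
cv2.imwrite('pics/w4.png',im)
E
```

```text
t 11.8 tcp [515.4 303.4 143.9] jaw 90.2 zaxis [-0.001 -0.001 -1.   ] open mm 39.79 F [-0.6 -0.7 -1.1] j6 -1.24
```

View pics/w4.png

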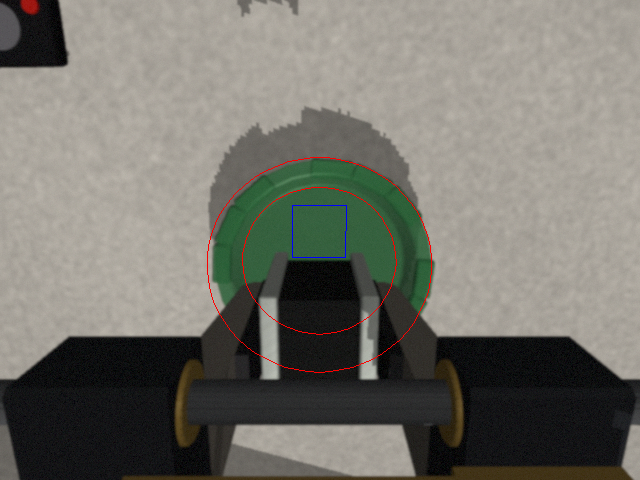

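servo_tool(
  deltas=[
    {"ax": 0,"ay": 0,"az": 0,"x": 0,"y": 2,"z": -45,"gripper": 1},
    {"ax": 0,"ay": 0,"az": 0,"x": 0,"y": 2,"z": -80,"gripper": 1},
    {"ax": 0,"ay": 0,"az": 0,"x": 0,"y": 2,"z": -105,"gripper": 1},
    {"ax": 0,"ay": 0,"az": 0,"x": 0,"y": 2,"z": -115,"gripper": 1},
    {"ax": 0,"ay": 0,"az": 0,"x": 0,"y": 2,"z": -119,"gripper": 1},
    {"ax": 0,"ay": 0,"az": 0,"x": 0,"y": 2,"z": -121,"gripper": 1},
    {"ax": 0,"ay": 0,"az": 0,"x": 0,"y": 2,"z": -121,"gripper": 1},
    {"ax": 0,"ay": 0,"az": 0,"x": 0,"y": 2,"z": -122,"gripper": 1},
    {"ax": 0,"ay": 0,"az": 0,"x": 0,"y": 2,"z": -122,"gripper": 1},
  ],
  newtons=21,
)

```text
t: 12.75
tool_pos: [0.5163, 0.3064, 0.0235]
ee_rot: [-0.005, 3.14, 0.001]
ft_force: [-0.3, 0.2, -0.8]
opening: 0.435
```

```bash
python3 -c "
from h import *
st()"
```

```text
t 12.75 tcp [516.3 306.4  23.5] jaw 90.2 zaxis [ 0.001  0.    -1.   ] open mm 39.99 F [-0.3  0.2 -0.8] j6 -1.24
```

servo_tool(
  deltas=[
    {"ax": 0,"ay": 0,"az": 0,"x": 0,"y": 0,"z": -1,"gripper": 1},
    {"ax": 0,"ay": 0,"az": 0,"x": 0,"y": 0,"z": -1.5,"gripper": 1},
    {"ax": 0,"ay": 0,"az": 0,"x": 0,"y": 0,"z": -1.5,"gripper": 1},
  ],
  newtons=21,
)

```text
t: 13.05
tool_pos: [0.5164, 0.3065, 0.0229]
ee_rot: [-0.005, 3.14, 0.0]
ft_force: [-1.7, -1.3, 7.4]
opening: 0.437
```

servo_tool(
  deltas=[
    {"ax": 0,"ay": 0,"az": 0,"x": 0,"y": 0,"z": 0,"gripper": 0.54},
    {"ax": 0,"ay": 0,"az": 0,"x": 0,"y": 0,"z": 0,"gripper": 0.48},
    {"ax": 0,"ay": 0,"az": 0,"x": 0,"y": 0,"z": 0,"gripper": 0.38},
    {"ax": 0,"ay": 0,"az": 0,"x": 0,"y": 0,"z": 0,"gripper": 0.36},
    {"ax": 0,"ay": 0,"az": 0,"x": 0,"y": 0,"z": 0,"gripper": 0.36},
  ],
  newtons=10,
)

```text
t: 13.55
tool_pos: [0.5156, 0.3061, 0.0209]
ee_rot: [0.004, -3.141, 0.0]
ft_force: [-0.4, 0.4, -0.1]
opening: 0.64
```

```bash
python3 -c "
from h import *
st()"
```

```text
t 13.55 tcp [515.6 306.1  20.9] jaw 90.2 zaxis [-0. -0. -1.] open mm 58.91 F [-0.4  0.4 -0.1] j6 -1.24
```

servo_tool(
  deltas=[
    {"ax": 0,"ay": 0,"az": 0,"x": 0,"y": 0,"z": 40,"gripper": 0.36},
    {"ax": 0,"ay": 0,"az": 0,"x": 0,"y": 0,"z": 85,"gripper": 0.2},
    {"ax": 0,"ay": 0,"az": 0,"x": 0,"y": -15,"z": 115,"gripper": 0.15},
    {"ax": 0,"ay": 0,"az": 4,"x": 7,"y": -55,"z": 125,"gripper": 0.15},
    {"ax": 0,"ay": 0,"az": 8,"x": 13,"y": -100,"z": 125,"gripper": 0.15},
    {"ax": 0,"ay": 0,"az": 12,"x": 19,"y": -145,"z": 125,"gripper": 0.15},
    {"ax": 0,"ay": 0,"az": 16,"x": 25,"y": -190,"z": 125,"gripper": 0.15},
    {"ax": 0,"ay": 0,"az": 20,"x": 31,"y": -235,"z": 125,"gripper": 0.15},
    {"ax": 0,"ay": 0,"az": 24,"x": 36,"y": -275,"z": 120,"gripper": 0.15},
    {"ax": 0,"ay": 0,"az": 24,"x": 38,"y": -298,"z": 110,"gripper": 0.15},
    {"ax": 0,"ay": 0,"az": 24,"x": 38,"y": -298,"z": 90,"gripper": 0.15},
    {"ax": 0,"ay": 0,"az": 24,"x": 38,"y": -298,"z": 60,"gripper": 0.15},
    {"ax": 0,"ay": 0,"az": 24,"x": 38,"y": -298,"z": 30,"gripper": 0.15},
    {"ax": 0,"ay": 0,"az": 24,"x": 38,"y": -298,"z": 8,"gripper": 0.15},
    {"ax": 0,"ay": 0,"az": 24,"x": 38,"y": -298,"z": -3,"gripper": 0.15},
    {"ax": 0,"ay": 0,"az": 24,"x": 38,"y": -298,"z": -7,"gripper": 0.15},
    {"ax": 0,"ay": 0,"az": 24,"x": 38,"y": -298,"z": -7,"gripper": 0.15},
  ],
  newtons=3,
)

```text
t: 15.25
tool_pos: [0.554, 0.0081, 0.0144]
ee_rot: [-0.658, 3.072, -0.0]
ft_force: [-1.2, 0.4, 0.3]
opening: 0.855
```

servo_tool(
  deltas=[
    {"ax": 0,"ay": 0,"az": 0,"x": 0,"y": 0,"z": 0,"gripper": 1},
    {"ax": 0,"ay": 0,"az": 0,"x": 0,"y": 0,"z": 0,"gripper": 1},
    {"ax": 0,"ay": 0,"az": 0,"x": 0,"y": 0,"z": 0,"gripper": 1},
    {"ax": 0,"ay": 0,"az": 0,"x": 0,"y": 0,"z": 0,"gripper": 1},
    {"ax": 0,"ay": 0,"az": 0,"x": 0,"y": 0,"z": 0,"gripper": 1},
    {"ax": 0,"ay": 0,"az": 0,"x": 0,"y": 0,"z": 0,"gripper": 1},
    {"ax": 0,"ay": 0,"az": 0,"x": 0,"y": 0,"z": 0,"gripper": 1},
    {"ax": 0,"ay": 0,"az": 0,"x": 0,"y": 0,"z": 0,"gripper": 1},
    {"ax": 0,"ay": 0,"az": 0,"x": 0,"y": 0,"z": 0,"gripper": 1},
  ],
  newtons=3,
)

```text
t: 16.15
tool_pos: [0.554, 0.008, 0.0145]
ee_rot: [-0.657, 3.071, -0.001]
ft_force: [0.6, -1.3, 3.5]
opening: 0.477
```

```bash
python3 -c "
from h import *
st()"
```

```text
t 16.15 tcp [554.    8.   14.5] jaw 114.2 zaxis [ 0.001 -0.    -1.   ] open mm 43.84 F [ 0.6 -1.3  3.5] j6 -2.2
```

servo_tool(
  deltas=[
    {"ax": 0,"ay": 0,"az": 0,"x": 0,"y": 0,"z": 0,"gripper": 1},
    {"ax": 0,"ay": 0,"az": 0,"x": 0,"y": 0,"z": 0,"gripper": 1},
    {"ax": 0,"ay": 0,"az": 0,"x": 0,"y": 0,"z": 0,"gripper": 1},
  ],
  newtons=10,
)

```text
t: 16.45
tool_pos: [0.5541, 0.0079, 0.0145]
ee_rot: [-0.657, 3.071, -0.001]
ft_force: [-0.1, -2.6, 4.6]
opening: 0.445
```

servo_tool(
  deltas=[
    {"ax": 0,"ay": 0,"az": 0,"x": 0,"y": 0,"z": 0,"gripper": 1},
    {"ax": 0,"ay": 0,"az": 0,"x": 0,"y": 0,"z": 0,"gripper": 1},
    {"ax": 0,"ay": 0,"az": 0,"x": 0,"y": 0,"z": 0,"gripper": 1},
    {"ax": 0,"ay": 0,"az": 0,"x": 0,"y": 0,"z": 0,"gripper": 1},
  ],
  newtons=21,
)

```text
t: 16.85
tool_pos: [0.5543, 0.0079, 0.0145]
ee_rot: [-0.657, 3.071, -0.001]
ft_force: [-0.2, -2.9, 5.2]
opening: 0.4
```

```bash
python3 -c "
from h import *
st()"
```

```text
t 16.85 tcp [554.3   7.9  14.5] jaw 114.2 zaxis [ 0.001 -0.001 -1.   ] open mm 36.76 F [-0.2 -2.9  5.2] j6 -2.2
```

servo_tool(
  deltas=[
    {"ax": 0,"ay": 0,"az": 0,"x": 0,"y": 0,"z": 30,"gripper": 1},
    {"ax": 0,"ay": 0,"az": 0,"x": 0,"y": 0,"z": 75,"gripper": 1},
    {"ax": 0,"ay": 0,"az": 0,"x": 0,"y": 0,"z": 115,"gripper": 1},
    {"ax": 0,"ay": 0,"az": -4,"x": -10,"y": -25,"z": 130,"gripper": 1},
    {"ax": 0,"ay": 0,"az": -8,"x": -25,"y": -65,"z": 130,"gripper": 1},
    {"ax": 0,"ay": 0,"az": -12,"x": -43,"y": -105,"z": 130,"gripper": 1},
    {"ax": 0,"ay": 0,"az": -16,"x": -60,"y": -145,"z": 130,"gripper": 1},
    {"ax": 0,"ay": 0,"az": -20,"x": -77,"y": -185,"z": 130,"gripper": 1},
    {"ax": 0,"ay": 0,"az": -24,"x": -94,"y": -225,"z": 130,"gripper": 1},
    {"ax": 0,"ay": 0,"az": -28,"x": -110,"y": -265,"z": 130,"gripper": 1},
    {"ax": 0,"ay": 0,"az": -30,"x": -122,"y": -293,"z": 130,"gripper": 1},
    {"ax": 0,"ay": 0,"az": -30,"x": -126,"y": -303,"z": 125,"gripper": 1},
    {"ax": 0,"ay": 0,"az": -30,"x": -126,"y": -303,"z": 105,"gripper": 1},
    {"ax": 0,"ay": 0,"az": -30,"x": -126,"y": -303,"z": 70,"gripper": 1},
    {"ax": 0,"ay": 0,"az": -30,"x": -126,"y": -303,"z": 40,"gripper": 1},
    {"ax": 0,"ay": 0,"az": -30,"x": -126,"y": -303,"z": 20,"gripper": 1},
    {"ax": 0,"ay": 0,"az": -30,"x": -126,"y": -303,"z": 10,"gripper": 1},
    {"ax": 0,"ay": 0,"az": -30,"x": -126,"y": -303,"z": 7,"gripper": 1},
    {"ax": 0,"ay": 0,"az": -30,"x": -126,"y": -303,"z": 6,"gripper": 1},
    {"ax": 0,"ay": 0,"az": -30,"x": -126,"y": -303,"z": 6,"gripper": 1},
  ],
  newtons=21,
)

```text
t: 18.85
tool_pos: [0.4281, -0.2945, 0.0203]
ee_rot: [0.159, 3.137, -0.0]
ft_force: [0.6, -0.2, -1.3]
opening: 0.392
```

```bash
python3 -c "
from h import *
st()"
```

```text
t 18.85 tcp [ 428.1 -294.5   20.3] jaw 84.2 zaxis [ 0.001 -0.    -1.   ] open mm 36.05 F [ 0.6 -0.2 -1.3] j6 -2.31
```

servo_tool(
  deltas=[
    {"ax": 0,"ay": 0,"az": 0,"x": 0,"y": 0,"z": -1,"gripper": 1},
    {"ax": 0,"ay": 0,"az": 0,"x": 0,"y": 0,"z": -1.5,"gripper": 1},
    {"ax": 0,"ay": 0,"az": 0,"x": 0,"y": 0,"z": -1.5,"gripper": 1},
  ],
  newtons=21,
)

```text
t: 19.15
tool_pos: [0.4283, -0.2951, 0.0201]
ee_rot: [0.16, 3.137, -0.001]
ft_force: [-2.7, 2.9, 8.8]
opening: 0.385
```

servo_tool(
  deltas=[
    {"ax": 0,"ay": 0,"az": 0,"x": 0,"y": 0,"z": 0,"gripper": 0.58},
    {"ax": 0,"ay": 0,"az": 0,"x": 0,"y": 0,"z": 0,"gripper": 0.5},
    {"ax": 0,"ay": 0,"az": 0,"x": 0,"y": 0,"z": 0,"gripper": 0.4},
    {"ax": 0,"ay": 0,"az": 0,"x": 0,"y": 0,"z": 0,"gripper": 0.25},
    {"ax": 0,"ay": 0,"az": 0,"x": 0,"y": 0,"z": 0,"gripper": 0.25},
    {"ax": 0,"ay": 0,"az": 0,"x": 0,"y": 0,"z": 0,"gripper": 0.25},
    {"ax": 0,"ay": 0,"az": 0,"x": 0,"y": 0,"z": 35,"gripper": 0.25},
    {"ax": 0,"ay": 0,"az": 0,"x": 0,"y": 0,"z": 80,"gripper": 0.25},
    {"ax": 0,"ay": 0,"az": 0,"x": 0,"y": 0,"z": 125,"gripper": 0.25},
    {"ax": 0,"ay": 0,"az": 0,"x": 0,"y": 0,"z": 170,"gripper": 0.25},
    {"ax": 0,"ay": 0,"az": 0,"x": 0,"y": 40,"z": 190,"gripper": 0.25},
    {"ax": 0,"ay": 0,"az": 0,"x": 0,"y": 85,"z": 190,"gripper": 0.25},
    {"ax": 0,"ay": 0,"az": 0,"x": 0,"y": 130,"z": 190,"gripper": 0.25},
    {"ax": 0,"ay": 0,"az": 0,"x": 0,"y": 175,"z": 190,"gripper": 0.25},
    {"ax": 0,"ay": 0,"az": 0,"x": 0,"y": 220,"z": 190,"gripper": 0.25},
    {"ax": 0,"ay": 0,"az": 0,"x": 0,"y": 260,"z": 190,"gripper": 0.25},
    {"ax": 0,"ay": 0,"az": 0,"x": 0,"y": 270,"z": 190,"gripper": 0.25},
    {"ax": 0,"ay": 0,"az": 0,"x": 0,"y": 270,"z": 190,"gripper": 0.25},
  ],
  newtons=10,
)

```text
t: 20.95
tool_pos: [0.4277, -0.024, 0.2086]
ee_rot: [0.156, 3.138, -0.001]
ft_force: [-0.2, 0.1, -0.2]
opening: 0.752
```

```bash
python3 - <<'E'
from h import *
st(); a=env.grab_frame('top')[...,::-1]; b=env.grab_frame('side')[...,::-1]; w=env.grab_frame('wrist')[...,::-1]
cv2.imwrite('pics/e1.png',np.hstack([cv2.resize(a[120:360,90:570],(480,240)),cv2.resize(w,(320,240))]).copy())
cv2.imwrite('pics/e2.png',np.hstack([b[130:450,180:450]]).copy())
E
```

```text
t 20.95 tcp [427.7 -24.  208.6] jaw 84.3 zaxis [ 0. -0. -1.] open mm 69.18 F [-0.2  0.1 -0.2] j6 -1.81
```

View pics/e1.png

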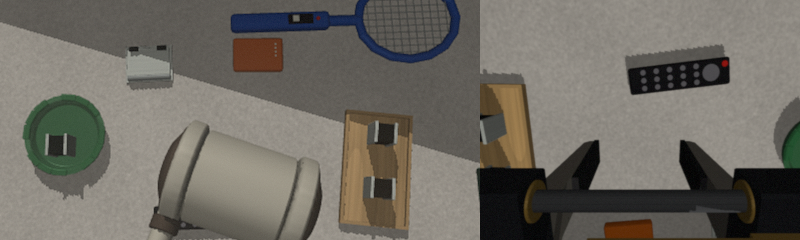

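View pics/e2.png

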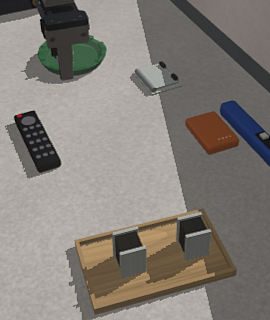

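```bash
python3 -c "
from rig import env
print(env.job_done())"
```

```text
the job is handed in; nothing more can be done
None
```

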